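# Push a blind flange through the go gauge

### The job

Check the width of the blind flange (the large flat solid steel disc with four bolt holes) with the go gauge on the bench: push it along the bench top, through the narrow gap between the gauge's two round posts, and on until it rests against the stop bar at the back of the gauge. Only push it, keeping it flat on the bench and never lifting it, and leave the other fittings and the spanner where they are. Finish with the gripper clear of everything.

Things in the scene. Friction and masses are not known exactly. Their poses are not given: they have to be found in the camera images.
- flange: The blind flange: loose solid steel disc, 64 mm diameter, 14 mm thick, 0.25 to 0.45 kg, a 1 mm raised round face and four dark bolt holes on top. It lies flat on the bench, 100 to 145 mm in front of the gauge's gap and up to 90 mm to either side of its centre line; slides with 1 to 5 N. Origin: centre of its underside, z up; yaw means nothing.
- gauge: The go gauge, fixed to the bench: two upright round steel posts, 25 mm diameter, 40 mm tall, 68 mm clear gap between them, at the open end of a U-shaped aluminium fence. Origin: on the bench midway between the posts. x points through the gap into the fence (away from the robot, turned up to 20 degrees either way), y from post to post (post axes at y = +-46.5 mm), z up.
- gauge_stop (a point): Middle of the inner face of the gauge's stop bar, at bench height, 95 mm behind the gauge's origin along its x axis; the flange's centre is 32 mm short of it when touching. Axes as the gauge's. The fence is 25 mm high, its bars 12 mm thick, the side bars' inner faces at y = +-47 mm. It has no floor plate: the flange slides on the bench all the way.
- nut: Bystander, loose: hexagonal steel nut, 46 mm across flats, 26 mm tall, lying flat. Leave it where it is. Origin: under its middle.
- ferrule: Bystander, loose: open steel ring, 54 mm outside, 38 mm bore, 22 mm tall, lying flat. Leave it where it is. Origin: under its middle.
- small_blank: Bystander, loose: small plain solid steel disc, 40 mm diameter, 12 mm thick (not the flange). Leave it where it is. Origin: under its middle.
- stub: Bystander, loose: upright steel pipe stub with a green plastic cap, 41 mm diameter, 46 mm tall. Leave it where it is. Origin: under its middle.
- elbow: Bystander, loose: steel pipe elbow lying on its side, about 75 mm each way, 38 mm tall. Leave it where it is. Origin: under its middle.
- spanner: Bystander, loose: steel spanner 200 mm long, lying at the right side of the bench. Leave it where it is.
Mind the look-alikes: they are no part of the job. What is shaped like the flange but orange, pink or red is not meant.

How it is judged:
By the outcome, as a careful person would: the job done as asked, in the order asked, and still so for the second after the job is handed in, with the robot touching nothing.
It also fails if it takes over 51 s, if anything falls off the work surface, if the arm or the gripper's body presses on something with over 40 N, if the wrist force passes 120 N, or if a joint passes its speed limit or range.

### The arm

A 6-joint arm with a two-finger parallel gripper is mounted at the origin on the work surface. World frame = base frame: x ahead of the robot, y to its left, z up, the work surface at z = 0. Lengths are in m, angles in rad, forces in N, time in s.
With the tool pointing down it reaches from about 0.35 to 0.925 m from the base axis. Payload 6.4 kg.
Tool frame: the origin (TCP) lies midway between the tips of the shut fingers; the grasp point (between the pads) lies 19 mm behind it; z points along the fingers, y is the direction in which the jaws open and shut (so a half turn about z gives the same grasp; the last joint's range is limited). The gripper opens to 85 mm and grips with 20 to 120 N. Pads are 22 mm wide; open, the fingers measure 114 mm over their backs; the gripper's body (76 mm by 85 mm) begins 54 mm behind the grasp point. The pads swing forward as they close: fully open they stand 13 mm farther back than shut.
Start: joints at [1.096, 0.245, 1.558, -0, 1.339, -0.174], TCP at [0.193, 0.621, 0.231] pointing down, gripper open.
Joint ranges: [-3.13, 3.13], [-1.02, 2.26], [0.13, 2.54], [-0.95, 4.09], [0.21, 2.88], [-2.74, 2.74]. Speed limits (rad/s): [2.57, 2.57, 3.14, 3.14, 3.14, 3.14].

### API

Orientations are given as a rotation vector (axis times angle).
In Python, from rig import robot gives the robot as it stands. The module is installed in compiled form; this text tells all that it offers.
- The arm moves only by the shell command python3 -m pendant 'ROWS'. ROWS is JSON, a list of rows, each an object with "linear": the shift along the tool's x, y, z in cm, a list of three; "roll": the turn about the tool's z in rad; "jaw": the opening, from -1 (shut) to 1 (fully open). In form: [{"linear": [tx, ty, tz], "roll": roll, "jaw": jaw}, ...]. A call has 1 to 20 rows; each row shifts and turns the commanded pose from where the row before left it, along the tool's axes as they then stand; what a row does not reach is not made up. A row lasts 1/12 s, in which the tool goes at most 41.7 mm and 7.16 degrees, less where a joint would pass 70% of its speed; a pose out of reach is approached as far as the arm can. A call with a gripper value outside its range is refused whole. The fingers move at their own pace and stop on an object; the grip force is fixed at half the most. Time passes only in rows, so rows that do not move let the fingers close. It gives the time, the measured TCP pose, the force and the opening at its end, in the units of the state.
- robot.observe(): the state, without advancing time (a new reading comes with each control period).
- robot.get_image(name): name is "scene" or "top" or "wrist"; returns a dict with "frame" (384x512x3 uint8, red, green, blue), "mtx" (3x3 intrinsics, pixels), "R" (3x3) and "t" (3): a world point X has camera coordinates R X + t; the wrist camera has in their place "mount" (4x4, takes a point from camera to tool coordinates, whose origin is the TCP and whose axes are the flange's). Camera axes: x right, y down, z forward; pixel columns grow to the right and rows downward; lengths in m; the calibration is good to about 2 mm. A picture is of the moment at which its call begins: read the wrist's pose just before it. There is no depth.
- robot.finish_job(): hands the job in, once; it reports no verdict.
The state is a dict: "time_s": time; "qpos": joint angles; "qd": joint speeds; "tau": joint torques, N m; "tcp_pos": TCP position; "orientation": TCP orientation; "force": force on the tool from outside, world axes, zero at the start; "torque": the same for the moment, N m; "finger_gap": finger opening in m.
Only numpy, scipy, OpenCV 4.12 (cv2) and the standard library are available. Lean on these libraries where they do the work, as an engineer would, in place of code of your own. Each camera call takes 0.05 s, during which the arm holds its last target.

## Working session

There is one attempt and no reset: what is moved stays moved. The work goes in short steps, Python scripts to look and compute and a shell command to move; the robot and the scene stay as the last step left them, time stands still between calls to the robot, and variables do not carry over. Pictures are saved under pics/ and viewed, and the job is handed in when it is done.

```bash
mkdir -p pics; python3 - <<'E'
from rig import robot
import cv2,pickle
s=robot.observe()
print({k:s[k] for k in("time_s","tcp_pos","orientation","finger_gap","force")})
d={}
for n in("top","scene"):
    im=robot.get_image(n);d[n]=im
    cv2.imwrite(f"pics/{n}0.png",im["frame"][:,:,::-1])
    print(n,im["mtx"],im["R"],im["t"])
pickle.dump(d,open("im0.pkl","wb"))
E
```

```text
{'time_s': 0.0, 'tcp_pos': array([0.19231097, 0.62030525, 0.23016332]), 'orientation': array([-4.70591007e-01, -3.10551361e+00,  2.91789786e-03]), 'finger_gap': 0.08572680069258297, 'force': array([-0.14885473,  0.20276414, -0.32125492])}
top [[367.00408131   0.         253.37304558]
 [  0.         367.00408131 195.55782122]
 [  0.           0.           1.        ]] [[-0.02103473 -0.99959445 -0.0191955 ]
 [-0.99093773  0.02339258 -0.13226945]
 [ 0.13266484  0.0162393  -0.99102791]] [-0.08249961  0.57341574  0.89605561]
scene [[386.48868502   0.         263.69614235]
 [  0.         386.48868502 184.92559399]
 [  0.           0.           1.        ]] [[-0.68526309  0.72825436 -0.0077519 ]
 [ 0.42257592  0.38891583 -0.8186416 ]
 [-0.59316447 -0.56426064 -0.57425242]] [ 0.45425657 -0.15999923  1.36188553]
```

View pics/top0.png

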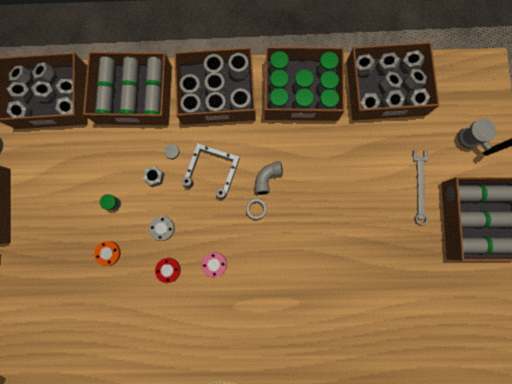

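View pics/scene0.png

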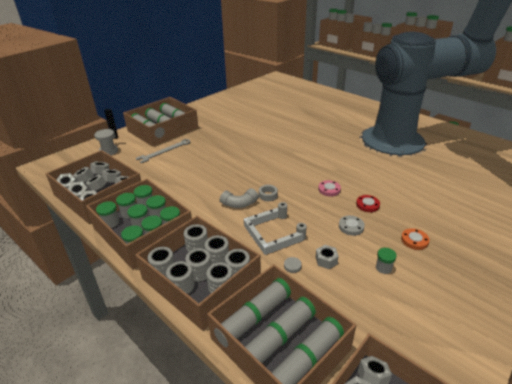

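The top view shows the steel disc with four holes at about (161,228). The orange disc at (107,253), red at (167,270) and pink at (214,265) are decoys. The small blank is at (172,152), and the gauge posts are at about (188,182) and (221,193). I'll check with one close crop and measure.

```bash
cat > h.py <<'E'
import numpy as np,cv2,pickle
def ray(im,uv,z):
    K,R,t=im["mtx"],im["R"],im["t"]
    d=R.T@np.linalg.solve(K,[uv[0],uv[1],1.]);c=-R.T@t
    return c+d*(z-c[2])/d[2]
def proj(im,X):
    x=im["R"]@np.asarray(X)+im["t"];u=im["mtx"]@x;return u[:2]/u[2]
E
python3 - <<'E'
from h import *
d=pickle.load(open("im0.pkl","rb"))
f=d["top"]["frame"][:,:,::-1]
cv2.imwrite("pics/crop_top.png",cv2.resize(f[135:285,85:290],None,fx=3.9,fy=3.9,interpolation=cv2.INTER_CUBIC))
f=d["scene"]["frame"][:,:,::-1]
cv2.imwrite("pics/crop_scene.png",cv2.resize(f[170:280,210:440],None,fx=3.4,fy=3.4,interpolation=cv2.INTER_CUBIC))
for uv,z in [((161.5,228),.014),((188,182),.04),((221,193),.04)]: print(ray(d["top"],uv,z))
E
```

```text
[0.49543946 0.14474968 0.014     ]
[0.60998573 0.07110068 0.04      ]
[ 0.57957256 -0.01315705  0.04      ]
```

View pics/crop_top.png

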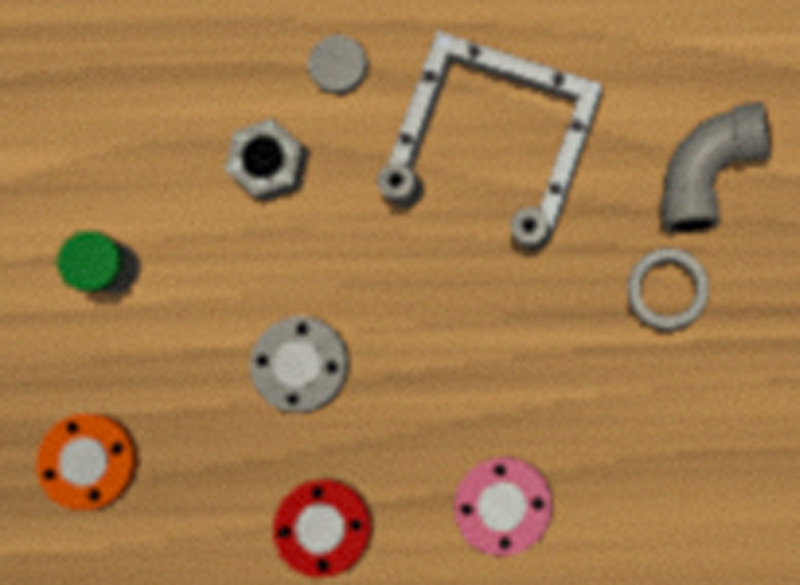

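View pics/crop_scene.png

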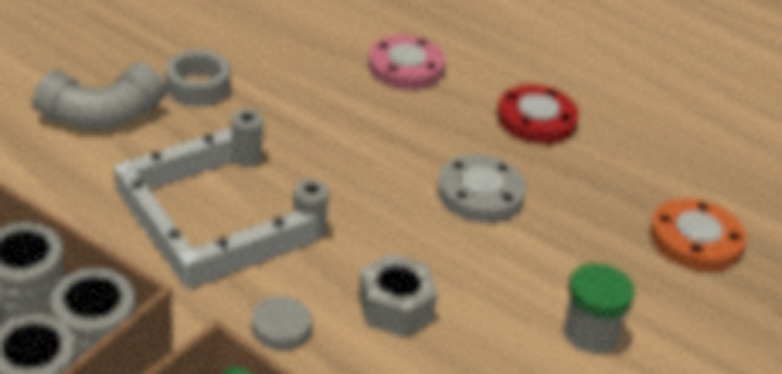

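```bash
python3 - <<'E'
from h import *
from scipy.optimize import least_squares
d=pickle.load(open("im0.pkl","rb"))
T=d["top"];S=d["scene"]
f=lambda u,v:(85+(u+.5)/3.9-.5,135+(v+.5)/3.9-.5)
g=lambda u,v:(210+(u+.5)/3.4-.5,170+(v+.5)/3.4-.5)
# gauge model pts: posts tops, outer-fence corners top (z .025): x=.107,y=+-.059
M=[(0,.0465,.04),(0,-.0465,.04),(.107,.059,.025),(.107,-.059,.025)]
pt=[f(398,181),f(529,224),f(440,31),f(603,88)]
ps=[g(312,187),g(247,118),g(190,258),g(116,170)]
def W(p,m):
    c,s=np.cos(p[2]),np.sin(p[2]);return [p[0]+c*m[0]-s*m[1],p[1]+s*m[0]+c*m[1],m[2]]
for nm,sets in(("top",[(T,pt)]),("scene",[(S,ps)]),("both",[(T,pt),(S,ps)])):
    r=lambda p:np.concatenate([proj(im,W(p,m))-q for im,P in sets for m,q in zip(M,P)])
    o=least_squares(r,[.595,.029,-.35]);print(nm,o.x,np.degrees(o.x[2]),np.round(o.fun,1))
p=o.x
print("flange",ray(T,f(299,364),.014),ray(S,g(482,181),.014))
for n,uv,z in(("pink",f(503,506),.014),("red",f(322,528),.014),("orange",f(86,462),.014),("ferrule",f(668,290),.022),("stub",f(91,262),.046),("nut",f(264,158),.026),("flange",f(299,364),.014)):
    X=ray(T,uv,z);e=X[:2]-p[:2];c,s=np.cos(p[2]),np.sin(p[2]);print(n,X.round(3),"in gauge",np.round([c*e[0]+s*e[1],-s*e[0]+c*e[1]],4))
from rig import robot
from scipy.spatial.transform import Rotation as Ro
print(Ro.from_rotvec(robot.observe()["orientation"]).as_matrix().round(3))
E
```

```text
top [ 0.59670826  0.03180602 -0.35786553] -20.504184510490195 [-0.3 -0.2  0.2  0.6 -0.1 -0.1  0.3 -0.4]
scene [ 0.59560845  0.03358728 -0.32116725] -18.401528202093143 [ 0.5 -0.2  0.  -0.6 -0.   1.7 -0.6 -1.3]
both [ 0.59584629  0.03261756 -0.34088803] -19.531445458524484 [-0.8  0.5 -0.   0.7 -1.2  0.4 -0.6 -0.7 -0.2 -0.2 -0.  -0.8 -1.3  1.1
 -0.8 -2.1]
flange [0.4955505  0.14528456 0.014     ] [0.49655867 0.14777261 0.014     ]
pink [0.4   0.01  0.014] in gauge [-0.177  -0.0866]
red [0.388 0.129 0.014] in gauge [-0.2278  0.0213]
orange [0.434 0.286 0.014] in gauge [-0.237   0.1845]
ferrule [ 0.538 -0.101  0.022] in gauge [-0.0095 -0.1449]
stub [0.563 0.273 0.046] in gauge [-0.1114  0.2158]
nut [0.633 0.167 0.026] in gauge [-0.0101  0.1393]
flange [0.496 0.145 0.014] in gauge [-0.1322  0.0727]
[[-0.955  0.296 -0.001]
 [ 0.296  0.955 -0.002]
 [ 0.    -0.002 -1.   ]]
```

```bash
python3 -m pendant '[{"linear":[-2,-1.55,0],"roll":0,"jaw":-0.4},{"linear":[-2,-1.55,0],"roll":0,"jaw":-0.4},{"linear":[-2,-1.55,0],"roll":0,"jaw":-0.4},{"linear":[-2,-1.55,0],"roll":0,"jaw":-0.4},{"linear":[-2,-1.55,0],"roll":0,"jaw":-0.4},{"linear":[-2,-1.55,0],"roll":0,"jaw":-0.4},{"linear":[-2,-1.55,0],"roll":0,"jaw":-0.4},{"linear":[-2,-1.55,0],"roll":0,"jaw":-0.4},{"linear":[-2,-1.55,0],"roll":0,"jaw":-0.4},{"linear":[-2,-1.55,0],"roll":0,"jaw":-0.4},{"linear":[-2,-1.55,0],"roll":0,"jaw":-0.4},{"linear":[-2,-1.55,0],"roll":0,"jaw":-0.4},{"linear":[-2,-1.55,0],"roll":0,"jaw":-0.4},{"linear":[-2,-1.55,0],"roll":0,"jaw":-0.4},{"linear":[-2,-1.55,0],"roll":0,"jaw":-0.4},{"linear":[-2,-1.55,0],"roll":0,"jaw":-0.4},{"linear":[-2,-1.55,0],"roll":0,"jaw":-0.4},{"linear":[-2,-1.55,0],"roll":0,"jaw":-0.4},{"linear":[-2,-1.55,0],"roll":0,"jaw":-0.4},{"linear":[-2,-1.55,0],"roll":0,"jaw":-0.4}]'
python3 -m pendant '[{"linear":[0,0,0],"roll":0.115,"jaw":-0.4},{"linear":[0,0,0],"roll":0.115,"jaw":-0.4},{"linear":[0,0,0],"roll":0.115,"jaw":-0.4},{"linear":[0,0,0],"roll":0.115,"jaw":-0.4},{"linear":[0,0,0],"roll":0.115,"jaw":-0.4},{"linear":[0,0,0],"roll":0.115,"jaw":-0.4},{"linear":[0,0,0],"roll":0.115,"jaw":-0.4},{"linear":[0,0,0],"roll":0.115,"jaw":-0.4},{"linear":[0,0,0],"roll":0.115,"jaw":-0.4},{"linear":[0,0,0],"roll":0,"jaw":-0.4},{"linear":[0,0,0],"roll":0,"jaw":-0.4}]'
```

```text
time_s: 1.77
tcp_pos: [0.483, 0.2051, 0.2309]
orientation: [-0.471, -3.105, 0.0]
force: [0.4, -0.2, -0.4]
finger_gap: 0.0257
time_s: 2.68
tcp_pos: [0.4825, 0.2062, 0.2309]
orientation: [-1.942, -2.469, 0.001]
force: [-0.7, 1.0, -0.1]
finger_gap: 0.0256
```

```bash
cat >> h.py <<'E'
from scipy.spatial.transform import Rotation as Ro
def wrist(robot,name):
    s=robot.observe();im=robot.get_image("wrist")
    Rt=Ro.from_rotvec(s["orientation"]).as_matrix();m=im["mount"]
    Rc=Rt@m[:3,:3];c=Rt@m[:3,3]+s["tcp_pos"]
    im["R"]=Rc.T;im["t"]=-Rc.T@c
    cv2.imwrite(f"pics/{name}.png",im["frame"][:,:,::-1]);pickle.dump(im,open(name+".pkl","wb"))
    print("tcp",s["tcp_pos"].round(4),"toolx ang",np.degrees(np.arctan2(Rt[1,0],Rt[0,0])).round(2),"cam",c.round(3))
    return im
E
python3 - <<'E'
from h import *
from rig import robot
im=wrist(robot,"w1")
E
```

```text
tcp [0.4825 0.2062 0.2309] toolx ang 103.63 cam [0.463 0.283 0.373]
```

View pics/w1.png

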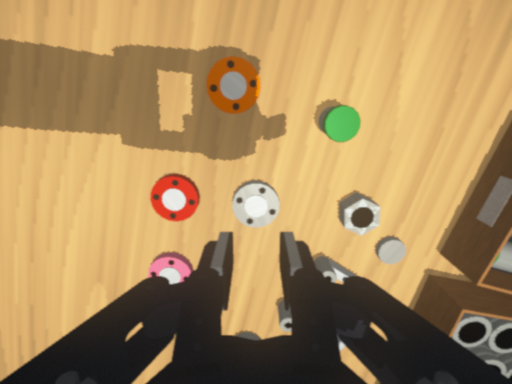

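The wrist view shows the steel flange at about (256,204), with red at (174,198) and orange at (233,85) clear of it. The fingers are centred at column 256.

```bash
python3 - <<'E'
from h import *
im=pickle.load(open("w1.pkl","rb"))
print("flange",ray(im,(256,204.5),.014), "orange",ray(im,(233,85),.014),"stub",ray(im,(342,124),.046))
a=np.radians(103.63);X=np.array([np.cos(a),np.sin(a)]);Y=np.array([np.sin(a),-np.cos(a)])
e=ray(im,(256,204.5),.014)[:2]-[.4825,.2062];print("in tool",e@X,e@Y)
E
```

```text
flange [0.49556271 0.14868541 0.014     ] orange [0.43404576 0.2880467  0.014     ] stub [0.56306597 0.27624238 0.046     ]
in tool -0.05897309108758604 -0.0008585323313103815
```

```bash
python3 -m pendant '[{"linear":[0,0,2.5],"roll":0,"jaw":-0.4},{"linear":[0,0,2.5],"roll":0,"jaw":-0.4},{"linear":[0,0,2.5],"roll":0,"jaw":-0.4},{"linear":[0,0,2.5],"roll":0,"jaw":-0.4},{"linear":[0,0,2.5],"roll":0,"jaw":-0.4},{"linear":[0,0,2.5],"roll":0,"jaw":-0.4},{"linear":[0,0,2.5],"roll":0,"jaw":-0.4},{"linear":[0,0,2],"roll":0,"jaw":-0.4},{"linear":[0,0,1.5],"roll":0,"jaw":-0.4},{"linear":[0,0,1],"roll":0,"jaw":-0.4},{"linear":[0,0,0.5],"roll":0,"jaw":-0.4},{"linear":[0,0,0],"roll":0,"jaw":-0.4},{"linear":[0,0,0],"roll":0,"jaw":-0.4}]'; python3 - <<'E'
from h import *
from rig import robot
im=wrist(robot,"w2")
E
```

```text
time_s: 3.82
tcp_pos: [0.4834, 0.2064, 0.0069]
orientation: [1.945, 2.467, 0.001]
force: [-0.4, -0.0, -0.5]
finger_gap: 0.0257
tcp [0.4834 0.2064 0.0069] toolx ang 103.5 cam [0.464 0.283 0.149]
```

View pics/w2.png

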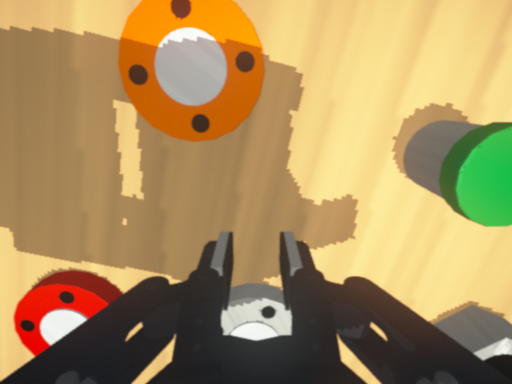

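```bash
python3 -m pendant '[{"linear":[-0.4,0,0],"roll":0,"jaw":-0.4},{"linear":[-0.4,0,0],"roll":0,"jaw":-0.4},{"linear":[-0.4,0,0],"roll":0,"jaw":-0.4},{"linear":[-0.4,0,0],"roll":0,"jaw":-0.4},{"linear":[-0.3,0,0],"roll":0,"jaw":-0.4},{"linear":[-0.6,0,0],"roll":0,"jaw":-0.4},{"linear":[-0.6,0,0],"roll":0,"jaw":-0.4},{"linear":[-0.6,0,0],"roll":0,"jaw":-0.4},{"linear":[-0.6,0,0],"roll":0,"jaw":-0.4},{"linear":[-0.6,0,0],"roll":0,"jaw":-0.4},{"linear":[-0.6,0,0],"roll":0,"jaw":-0.4}]'; python3 -m pendant '[{"linear":[-0.6,0,0],"roll":0,"jaw":-0.4},{"linear":[-0.6,0,0],"roll":0,"jaw":-0.4},{"linear":[-0.6,0,0],"roll":0,"jaw":-0.4},{"linear":[-0.6,0,0],"roll":0,"jaw":-0.4},{"linear":[-0.6,0,0],"roll":0,"jaw":-0.4},{"linear":[-0.6,0,0],"roll":0,"jaw":-0.4},{"linear":[-0.5,0,0],"roll":0,"jaw":-0.4},{"linear":[-0.4,0,0],"roll":0,"jaw":-0.4},{"linear":[-0.3,0,0],"roll":0,"jaw":-0.4},{"linear":[-0.2,0,0],"roll":0,"jaw":-0.4},{"linear":[-0.1,0,0],"roll":0,"jaw":-0.4},{"linear":[0,0,0],"roll":0,"jaw":-0.4}]'; python3 - <<'E'
from h import *
from rig import robot
im=robot.get_image("top");cv2.imwrite("pics/t2.png",cv2.resize(im["frame"][135:285,85:290,::-1],None,fx=3.9,fy=3.9,interpolation=cv2.INTER_CUBIC))
E
```

```text
time_s: 4.78
tcp_pos: [0.4957, 0.1522, 0.0063]
orientation: [-1.946, -2.466, -0.0]
force: [0.2, 2.2, 1.2]
finger_gap: 0.0255
time_s: 5.78
tcp_pos: [0.5075, 0.103, 0.0063]
orientation: [1.945, 2.466, -0.0]
force: [0.3, 1.4, 1.5]
finger_gap: 0.0259
```

View pics/t2.png

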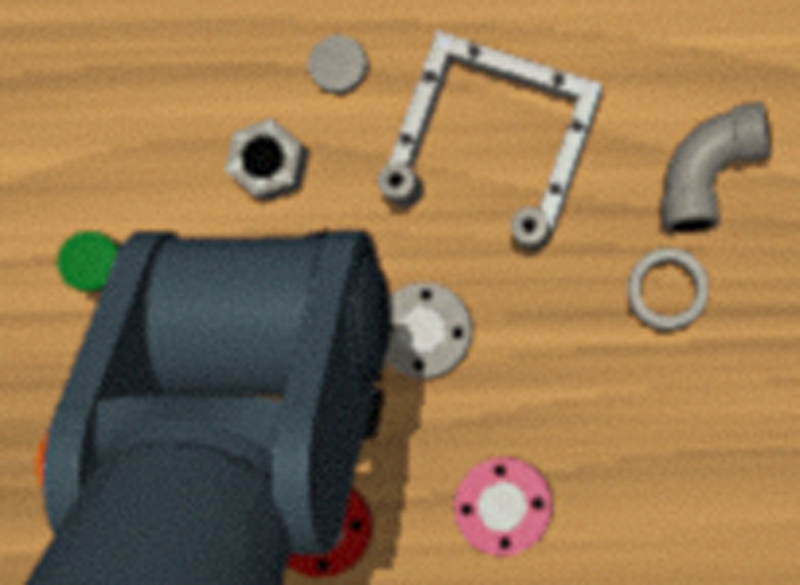

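```bash
python3 - <<'E'
from h import *
d=pickle.load(open("im0.pkl","rb"))
T=d["top"]
f=lambda u,v:(85+(u+.5)/3.9-.5,135+(v+.5)/3.9-.5)
for p in ([.5967,.0318,np.radians(-20.5)],[.596,.0325,np.radians(-19.5)]):
    X=ray(T,f(424.5,331),.014);e=X[:2]-p[:2];c,s=np.cos(p[2]),np.sin(p[2]);print(X.round(4),"in gauge",np.round([c*e[0]+s*e[1],-s*e[0]+c*e[1]],4))
E
```

```text
[0.5156 0.0617 0.014 ] in gauge [-0.0864 -0.0004]
[0.5156 0.0617 0.014 ] in gauge [-0.0855  0.0007]
```

```bash
python3 -m pendant '[{"linear":[0.5,0,0],"roll":0,"jaw":-0.4},{"linear":[1.2,0,0],"roll":0,"jaw":-0.4},{"linear":[1.3,0,0],"roll":0,"jaw":-0.4},{"linear":[0,0,-2],"roll":0,"jaw":-0.4},{"linear":[0,0,-2.5],"roll":0,"jaw":-0.4},{"linear":[0,0,-2.5],"roll":0,"jaw":-0.4},{"linear":[0,0,-2.5],"roll":0,"jaw":-0.4},{"linear":[0,0,-2.5],"roll":0,"jaw":-0.4},{"linear":[0,0,-2.5],"roll":0,"jaw":-0.4},{"linear":[0,0,-2.5],"roll":0,"jaw":-0.4},{"linear":[0,0,-2.5],"roll":0,"jaw":-0.4},{"linear":[0,0,-2.5],"roll":0,"jaw":-0.4}]'; python3 -m pendant '[{"linear":[0,0,0],"roll":-0.11,"jaw":-0.4},{"linear":[0,0,0],"roll":-0.11,"jaw":-0.4},{"linear":[0,0,0],"roll":-0.11,"jaw":-0.4},{"linear":[0,0,0],"roll":-0.11,"jaw":-0.4},{"linear":[0,0,0],"roll":-0.11,"jaw":-0.4},{"linear":[0,0,0],"roll":-0.11,"jaw":-0.4},{"linear":[0,0,0],"roll":-0.11,"jaw":-0.4},{"linear":[0,0,0],"roll":-0.11,"jaw":-0.4},{"linear":[0,0,0],"roll":-0.106,"jaw":-0.4},{"linear":[0.8,-2,0],"roll":0,"jaw":-0.4},{"linear":[0.8,-2,0],"roll":0,"jaw":-0.4},{"linear":[0.7,-1.9,0],"roll":0,"jaw":-0.4},{"linear":[0,0,0],"roll":0,"jaw":-0.4},{"linear":[0,0,0],"roll":0,"jaw":-0.4}]';python3 - <<'E'
from h import *
from rig import robot
im=wrist(robot,"w3")
T=robot.get_image("top");pickle.dump(T,open("t3.pkl","wb"))
cv2.imwrite("pics/t3.png",cv2.resize(T["frame"][135:285,85:290,::-1],None,fx=3.9,fy=3.9,interpolation=cv2.INTER_CUBIC))
E
```

```text
time_s: 6.83
tcp_pos: [0.4998, 0.1331, 0.2272]
orientation: [1.945, 2.467, -0.001]
force: [0.8, -0.3, -0.4]
finger_gap: 0.0254
time_s: 8.0
tcp_pos: [0.4582, 0.0851, 0.2261]
orientation: [0.548, 3.093, -0.0]
force: [-0.2, -0.2, 0.4]
finger_gap: 0.0258
tcp [0.4582 0.0851 0.2261] toolx ang 159.93 cam [0.383 0.112 0.369]
```

View pics/w3.png

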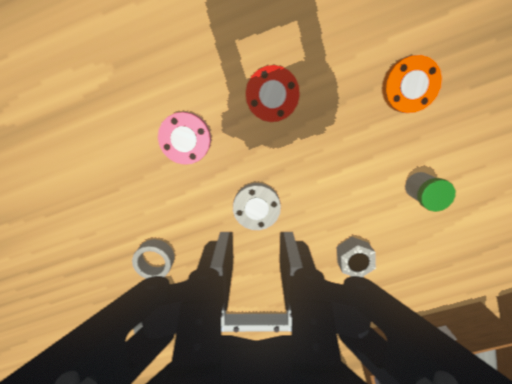

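View pics/t3.png

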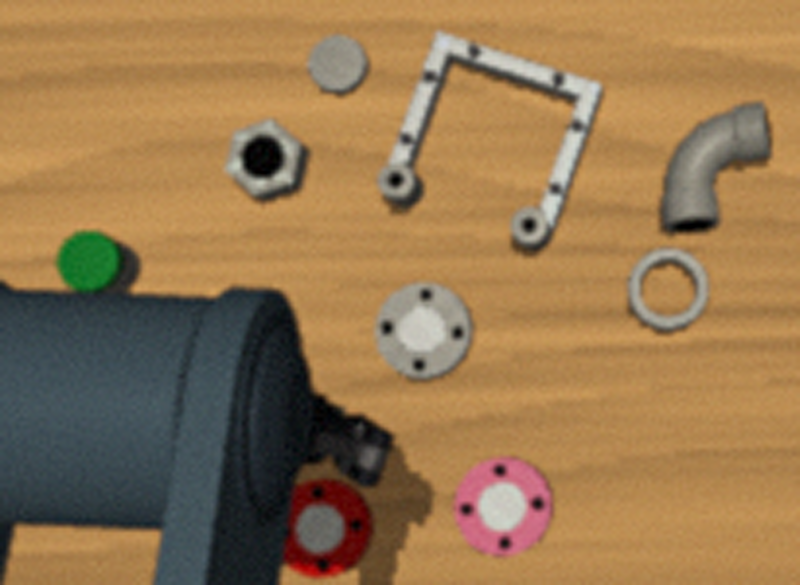

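```bash
python3 -m pendant '[{"linear":[-2,0,0],"roll":0,"jaw":-0.4},{"linear":[-2,0,0],"roll":0,"jaw":-0.4},{"linear":[-2,0,0],"roll":0,"jaw":-0.4},{"linear":[-2,0,0],"roll":0,"jaw":-0.4},{"linear":[-2,0,0],"roll":0,"jaw":-0.4},{"linear":[-2,0,0],"roll":0,"jaw":-0.4},{"linear":[-2,0,0],"roll":0,"jaw":-0.4},{"linear":[-1,0,0],"roll":0,"jaw":-0.4},{"linear":[0,0,0],"roll":0,"jaw":-0.4},{"linear":[0,0,0],"roll":0,"jaw":-0.4}]';python3 - <<'E'
from h import *
from rig import robot
im=wrist(robot,"w4")
cv2.imwrite("pics/w4c.png",cv2.resize(im["frame"][30:250,130:380,::-1],None,fx=3.1,fy=2.7*3.1/2.7,interpolation=cv2.INTER_CUBIC)[:600])
E
```

```text
time_s: 8.93
tcp_pos: [0.5994, 0.0339, 0.2258]
orientation: [-0.546, -3.093, -0.0]
force: [-0.7, 0.2, 0.6]
finger_gap: 0.0256
tcp [0.5994 0.0339 0.2258] toolx ang 159.98 cam [0.524 0.061 0.368]
```

View pics/w4.png

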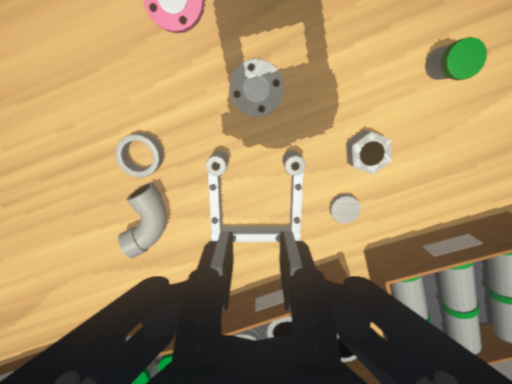

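View pics/w4c.png

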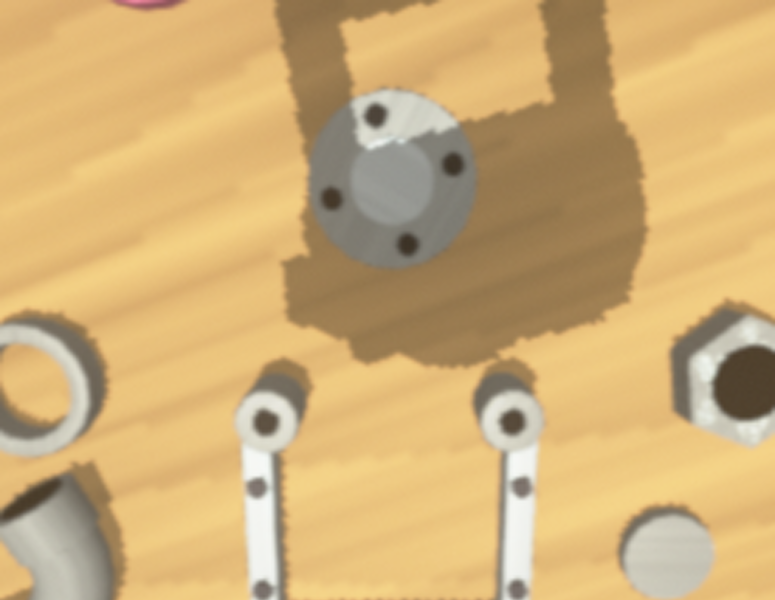

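The posts are level in the image, at crop (268,421) and (511,421), and the flange is centred at crop (392,179). So the tool is already aligned with the gauge, and the flange is close to its centre line.

```bash
python3 - <<'E'
from h import *
im=pickle.load(open("w4.pkl","rb"))
f=lambda u,v:(130+(u+.5)/3.1-.5,30+(v+.5)/3.1-.5)
A=ray(im,f(511,421),.04);B=ray(im,f(268,421),.04);F=ray(im,f(392,180),.014)
F2=np.mean([ray(im,f(*q),.0135) for q in((376,115),(453,164),(407,244),(331,198))],0)
h=[ray(im,f(*q),.025) for q in((257,487),(522,487),(263,589),(517,589))]
O=(A+B)/2;d=A-B;print(A.round(4),B.round(4),"sep",np.hypot(*d[:2]),"yaw",np.degrees(np.arctan2(-d[0],d[1])))
print("fence mids",((h[0]+h[1])/2).round(4),((h[2]+h[3])/2).round(4),"F",F.round(4),F2.round(4))
a=np.radians(159.98);X=np.array([np.cos(a),np.sin(a)]);Y=np.array([np.sin(a),-np.cos(a)])
Y=np.array([-X[1]*-1,-X[0]])
tcp=np.array([.5994,.0339])
for n,P in(("gauge O",O),("fm1",(h[0]+h[1])/2),("fm2",(h[2]+h[3])/2),("F",F),("F2",F2)):
    e=P[:2]-tcp;print(n,"tool",(e@X*1e3).round(2),(e@Y*1e3).round(2))
print(X,Y)
E
```

```text
[0.612  0.0764 0.04  ] [ 0.5808 -0.0094  0.04  ] sep 0.09137307811784164 yaw -20.02325334765134
fence mids [0.6252 0.0229 0.025 ] [0.6673 0.0078 0.025 ] F [0.5158 0.0639 0.014 ] [0.516  0.0637 0.0135]
gauge O tool 2.68 -1.4
fm1 tool -28.03 -1.47
fm2 tool -72.71 -1.3
F tool 88.84 -0.45
F2 tool 88.51 -0.55
[-0.93957318  0.34234814] [0.34234814 0.93957318]
```

```bash
python3 - <<'E'
from h import *
im=pickle.load(open("w4.pkl","rb"))
m=np.linalg.inv(im["mount"])
for p in((0,0,0),(0,.0128,0),(0,-.0128,0),(.011,.0128,-.003),(.011,-.0128,-.003)):
    c=m@np.r_[p,1];u=im["mtx"]@c[:3];print(p,(u[:2]/u[2]).round(1))
cv2.imwrite("pics/w4f.png",cv2.resize(im["frame"][215:295,180:330,::-1],None,fx=5,fy=5,interpolation=cv2.INTER_CUBIC))
E
python3 -m pendant '[{"linear":[2,-0.14,0],"roll":0,"jaw":-0.4},{"linear":[2,0,0],"roll":0,"jaw":-0.4},{"linear":[2,0,0],"roll":0,"jaw":-0.4},{"linear":[2,0,0],"roll":0,"jaw":-0.4},{"linear":[2,0,0],"roll":0,"jaw":-0.4},{"linear":[2,0,0],"roll":0,"jaw":-0.4},{"linear":[2,0,0],"roll":0,"jaw":-0.4},{"linear":[0.7,0,0],"roll":0,"jaw":-0.4},{"linear":[0,0,0],"roll":0,"jaw":-0.4},{"linear":[0,0,0],"roll":0,"jaw":-0.4}]'
```

```text
(0, 0, 0) [257.  246.7]
(0, 0.0128, 0) [280.1 246.7]
(0, -0.0128, 0) [234.  246.7]
(0.011, 0.0128, -0.003) [281.  231.2]
(0.011, -0.0128, -0.003) [233.1 231.2]
time_s: 9.82
tcp_pos: [0.4611, 0.0826, 0.2266]
orientation: [0.546, 3.093, 0.0]
force: [0.0, -0.1, 1.1]
finger_gap: 0.0256
```

View pics/w4f.png

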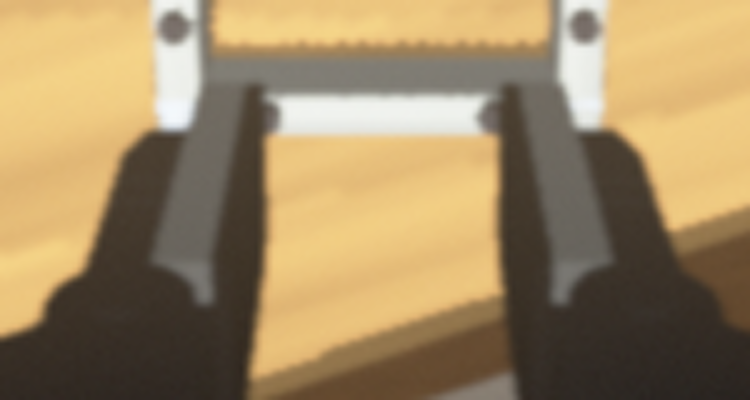

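The fingers are symmetric about the TCP, with inner edges at columns 233 and 280, so alignment is good. Descending behind the flange.

```bash
python3 -m pendant '[{"linear":[0,0,2.5],"roll":0,"jaw":-0.4},{"linear":[0,0,2.5],"roll":0,"jaw":-0.4},{"linear":[0,0,2.5],"roll":0,"jaw":-0.4},{"linear":[0,0,2.5],"roll":0,"jaw":-0.4},{"linear":[0,0,2.5],"roll":0,"jaw":-0.4},{"linear":[0,0,2.5],"roll":0,"jaw":-0.4},{"linear":[0,0,2.5],"roll":0,"jaw":-0.4},{"linear":[0,0,2],"roll":0,"jaw":-0.4},{"linear":[0,0,1.5],"roll":0,"jaw":-0.4},{"linear":[0,0,0.7],"roll":0,"jaw":-0.4},{"linear":[0,0,0.3],"roll":0,"jaw":-0.4},{"linear":[0,0,0],"roll":0,"jaw":-0.4},{"linear":[0,0,0],"roll":0,"jaw":-0.4}]'
python3 -m pendant '[{"linear":[-0.4,0,0],"roll":0,"jaw":-0.4},{"linear":[-0.4,0,0],"roll":0,"jaw":-0.4},{"linear":[-0.4,0,0],"roll":0,"jaw":-0.4},{"linear":[-0.3,0,0],"roll":0,"jaw":-0.4},{"linear":[-0.3,0,0],"roll":0,"jaw":-0.4},{"linear":[-0.5,0,0],"roll":0,"jaw":-0.4},{"linear":[-0.5,0,0],"roll":0,"jaw":-0.4},{"linear":[-0.5,0,0],"roll":0,"jaw":-0.4},{"linear":[-0.5,0,0],"roll":0,"jaw":-0.4},{"linear":[-0.5,0,0],"roll":0,"jaw":-0.4},{"linear":[-0.4,0,0],"roll":0,"jaw":-0.4},{"linear":[-0.3,0,0],"roll":0,"jaw":-0.4},{"linear":[-0.2,0,0],"roll":0,"jaw":-0.4},{"linear":[0,0,0],"roll":0,"jaw":-0.4}]'
python3 - <<'E'
from h import *
from rig import robot
T=robot.get_image("top");pickle.dump(T,open("t5.pkl","wb"))
cv2.imwrite("pics/t5.png",cv2.resize(T["frame"][140:240,160:260,::-1],None,fx=6,fy=6,interpolation=cv2.INTER_CUBIC))
T=robot.get_image("scene")
cv2.imwrite("pics/s5.png",cv2.resize(T["frame"][150:280,210:400,::-1],None,fx=4,fy=4,interpolation=cv2.INTER_CUBIC))
E
```

```text
time_s: 10.9
tcp_pos: [0.462, 0.0823, 0.0071]
orientation: [0.547, 3.092, 0.0]
force: [0.2, -0.1, 0.4]
finger_gap: 0.0257
time_s: 12.07
tcp_pos: [0.5104, 0.0643, 0.0063]
orientation: [0.547, 3.093, -0.0]
force: [0.3, 0.1, -1.1]
finger_gap: 0.0255
```

View pics/t5.png

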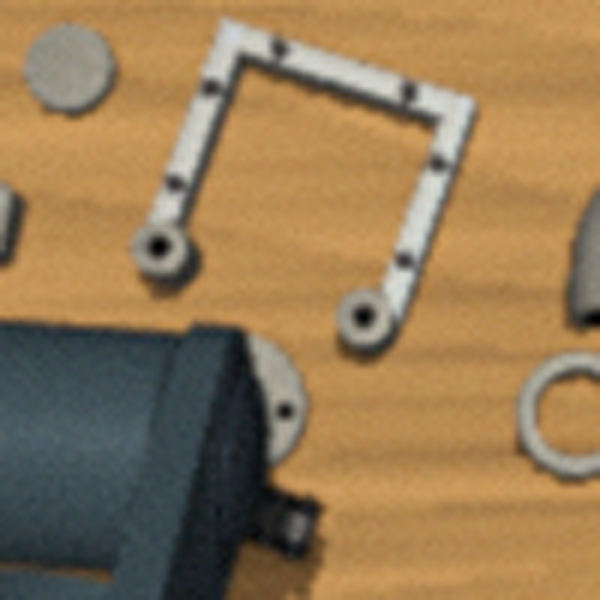

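View pics/s5.png

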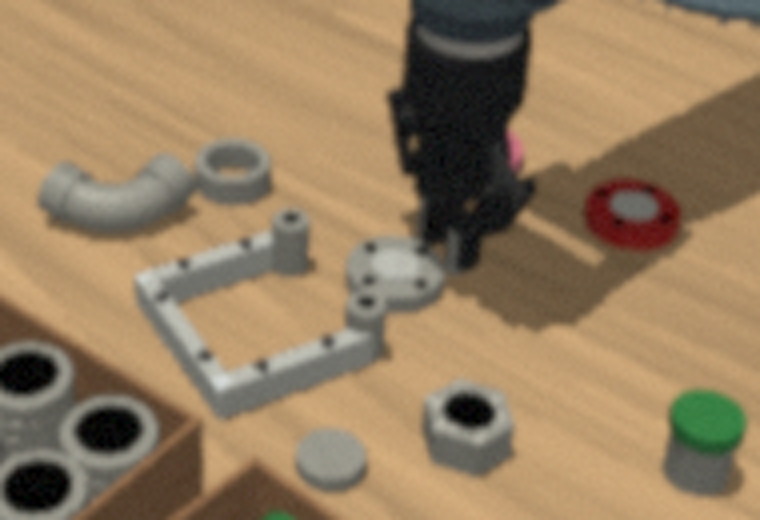

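```bash
python3 - <<'E'
from h import *
im=pickle.load(open("w4.pkl","rb"))
m=np.linalg.inv(im["mount"]);print(im["mount"].round(3))
for x in(.011,-.011):
  for h in(0,.01,.02,.03,.035,.04,.05,.06,.08):
    r=[]
    for y in(-.0272,-.034):
        c=m@np.r_[x,y,-h,1];u=im["mtx"]@c[:3];r+=list((u[:2]/u[2]).round(0))
    print(x,h,r,"crop",[(r[0]-180)*5,(r[1]-215)*5],[(r[2]-180)*5,(r[3]-215)*5])
E
```

```text
[[-0.    -0.951 -0.309  0.08 ]
 [ 1.    -0.    -0.    -0.001]
 [ 0.    -0.309  0.951 -0.142]
 [ 0.     0.     0.     1.   ]]
0.011 0 [np.float64(207.0), np.float64(229.0), np.float64(194.0), np.float64(229.0)] crop [np.float64(135.0), np.float64(70.0)] [np.float64(70.0), np.float64(70.0)]
0.011 0.01 [np.float64(204.0), np.float64(237.0), np.float64(191.0), np.float64(237.0)] crop [np.float64(120.0), np.float64(110.0)] [np.float64(55.0), np.float64(110.0)]
0.011 0.02 [np.float64(200.0), np.float64(247.0), np.float64(186.0), np.float64(247.0)] crop [np.float64(100.0), np.float64(160.0)] [np.float64(30.0), np.float64(160.0)]
0.011 0.03 [np.float64(196.0), np.float64(258.0), np.float64(181.0), np.float64(258.0)] crop [np.float64(80.0), np.float64(215.0)] [np.float64(5.0), np.float64(215.0)]
0.011 0.035 [np.float64(194.0), np.float64(265.0), np.float64(178.0), np.float64(265.0)] crop [np.float64(70.0), np.float64(250.0)] [np.float64(-10.0), np.float64(250.0)]
0.011 0.04 [np.float64(191.0), np.float64(271.0), np.float64(175.0), np.float64(271.0)] crop [np.float64(55.0), np.float64(280.0)] 
[... 1387 characters left out ...]
float64(460.0)]
-0.011 0.04 [np.float64(195.0), np.float64(315.0), np.float64(179.0), np.float64(315.0)] crop [np.float64(75.0), np.float64(500.0)] [np.float64(-5.0), np.float64(500.0)]
-0.011 0.05 [np.float64(190.0), np.float64(333.0), np.float64(173.0), np.float64(333.0)] crop [np.float64(50.0), np.float64(590.0)] [np.float64(-35.0), np.float64(590.0)]
-0.011 0.06 [np.float64(184.0), np.float64(354.0), np.float64(165.0), np.float64(354.0)] crop [np.float64(20.0), np.float64(695.0)] [np.float64(-75.0), np.float64(695.0)]
-0.011 0.08 [np.float64(168.0), np.float64(410.0), np.float64(146.0), np.float64(410.0)] crop [np.float64(-60.0), np.float64(975.0)] [np.float64(-170.0), np.float64(975.0)]
```

```bash
python3 -m pendant '[{"linear":[-0.3,0,0],"roll":0,"jaw":-0.4},{"linear":[-0.4,0,0],"roll":0,"jaw":-0.4},{"linear":[-0.4,0,0],"roll":0,"jaw":-0.4},{"linear":[-0.4,0,0],"roll":0,"jaw":-0.4},{"linear":[-0.4,0,0],"roll":0,"jaw":-0.4},{"linear":[-0.3,0,0],"roll":0,"jaw":-0.4},{"linear":[-0.3,0,0],"roll":0,"jaw":-0.4},{"linear":[-0.3,0,0],"roll":0,"jaw":-0.4}]'
python3 -m pendant '[{"linear":[-0.3,0,0],"roll":0,"jaw":-0.4},{"linear":[-0.3,0,0],"roll":0,"jaw":-0.4},{"linear":[-0.3,0,0],"roll":0,"jaw":-0.4},{"linear":[-0.3,0,0],"roll":0,"jaw":-0.4},{"linear":[-0.3,0,0],"roll":0,"jaw":-0.4},{"linear":[-0.3,0,0],"roll":0,"jaw":-0.4}]'
python3 - <<'E'
from h import *
from rig import robot
T=robot.get_image("scene")
cv2.imwrite("pics/s6.png",cv2.resize(T["frame"][150:280,210:400,::-1],None,fx=4,fy=4,interpolation=cv2.INTER_CUBIC))
E
```

```text
time_s: 12.83
tcp_pos: [0.5363, 0.0549, 0.0062]
orientation: [-0.547, -3.093, 0.0]
force: [-2.6, 0.9, 0.7]
finger_gap: 0.0256
time_s: 13.33
tcp_pos: [0.5533, 0.0487, 0.0063]
orientation: [0.547, 3.094, -0.0]
force: [-1.9, 0.4, 1.2]
finger_gap: 0.0259
```

View pics/s6.png

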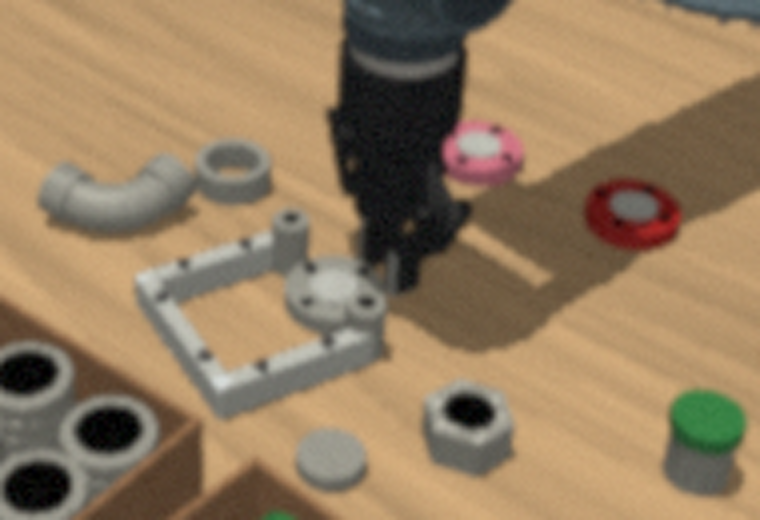

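The flange is entering the gap, midway between the posts at crop (292,218) and (367,300). The force is only about 2 N of sliding friction, so I'll continue.

```bash
python3 -m pendant '[{"linear":[-0.3,0,0],"roll":0,"jaw":-0.4},{"linear":[-0.3,0,0],"roll":0,"jaw":-0.4},{"linear":[-0.3,0,0],"roll":0,"jaw":-0.4},{"linear":[-0.3,0,0],"roll":0,"jaw":-0.4},{"linear":[-0.3,0,0],"roll":0,"jaw":-0.4},{"linear":[-0.3,0,0],"roll":0,"jaw":-0.4},{"linear":[-0.3,0,0],"roll":0,"jaw":-0.4}]'
python3 -m pendant '[{"linear":[-0.3,0,0],"roll":0,"jaw":-0.4},{"linear":[-0.3,0,0],"roll":0,"jaw":-0.4},{"linear":[-0.3,0,0],"roll":0,"jaw":-0.4},{"linear":[-0.3,0,0],"roll":0,"jaw":-0.4},{"linear":[-0.3,0,0],"roll":0,"jaw":-0.4},{"linear":[-0.3,0,0],"roll":0,"jaw":-0.4},{"linear":[-0.3,0,0],"roll":0,"jaw":-0.4}]'
python3 - <<'E'
from h import *
from rig import robot
T=robot.get_image("scene")
cv2.imwrite("pics/s7.png",cv2.resize(T["frame"][150:280,210:400,::-1],None,fx=4,fy=4,interpolation=cv2.INTER_CUBIC))
E
```

```text
time_s: 13.97
tcp_pos: [0.5731, 0.0415, 0.0063]
orientation: [-0.547, -3.094, 0.0]
force: [-2.3, 0.8, 0.6]
finger_gap: 0.0258
time_s: 14.55
tcp_pos: [0.5928, 0.0343, 0.0063]
orientation: [-0.547, -3.094, -0.0]
force: [-2.0, 0.1, -0.0]
finger_gap: 0.0252
```

View pics/s7.png

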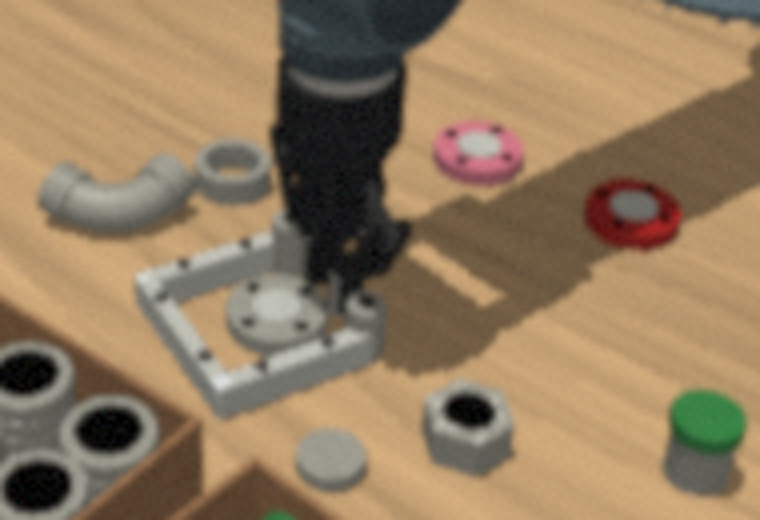

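```bash
python3 -m pendant '[{"linear":[-0.3,0,0],"roll":0,"jaw":-0.4},{"linear":[-0.3,0,0],"roll":0,"jaw":-0.4},{"linear":[-0.3,0,0],"roll":0,"jaw":-0.4},{"linear":[-0.3,0,0],"roll":0,"jaw":-0.4},{"linear":[-0.3,0,0],"roll":0,"jaw":-0.4},{"linear":[-0.2,0,0],"roll":0,"jaw":-0.4},{"linear":[-0.2,0,0],"roll":0,"jaw":-0.4},{"linear":[-0.1,0,0],"roll":0,"jaw":-0.4}]'
python3 -m pendant '[{"linear":[-0.1,0,0],"roll":0,"jaw":-0.4},{"linear":[-0.05,0,0],"roll":0,"jaw":-0.4}]'
python3 - <<'E'
from h import *
from rig import robot
print(robot.observe()["force"])
T=robot.get_image("scene")
cv2.imwrite("pics/s8.png",cv2.resize(T["frame"][190:270,230:330,::-1],None,fx=7,fy=7,interpolation=cv2.INTER_CUBIC))
E
```

```text
time_s: 15.27
tcp_pos: [0.6116, 0.0275, 0.0063]
orientation: [0.547, 3.093, -0.0]
force: [-2.3, 1.1, 0.3]
finger_gap: 0.0257
time_s: 15.43
tcp_pos: [0.6128, 0.027, 0.0063]
orientation: [-0.547, -3.094, -0.0]
force: [-1.6, 1.0, 0.9]
finger_gap: 0.0254
[-1.61425655  1.01610781  0.8725877 ]
```

View pics/s8.png

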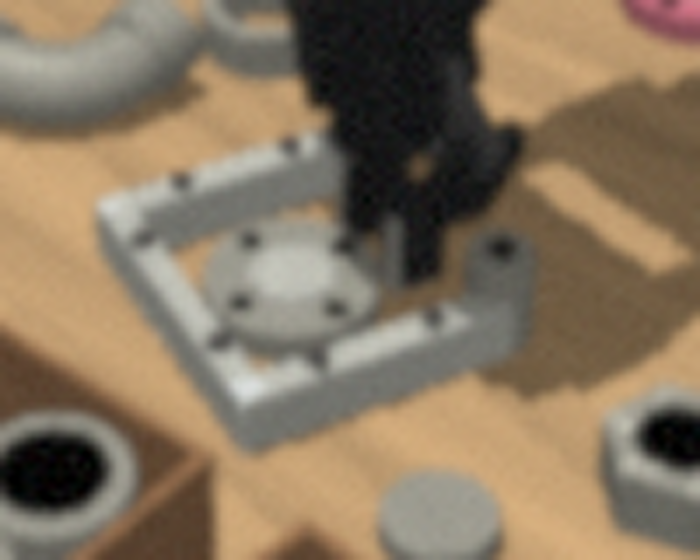

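Not at the stop yet, since the force is still only friction. I expect about 5 mm more, so I'll creep in.

```bash
python3 -m pendant '[{"linear":[-0.1,0,0],"roll":0,"jaw":-0.4},{"linear":[-0.1,0,0],"roll":0,"jaw":-0.4},{"linear":[-0.05,0,0],"roll":0,"jaw":-0.4},{"linear":[-0.05,0,0],"roll":0,"jaw":-0.4}]'
python3 -m pendant '[{"linear":[-0.05,0,0],"roll":0,"jaw":-0.4},{"linear":[-0.05,0,0],"roll":0,"jaw":-0.4}]'
```

```text
time_s: 15.82
tcp_pos: [0.6156, 0.026, 0.0063]
orientation: [0.547, 3.094, 0.0]
force: [-2.6, 0.1, 1.2]
finger_gap: 0.0259
time_s: 15.98
tcp_pos: [0.6165, 0.0257, 0.0063]
orientation: [-0.547, -3.094, -0.0]
force: [-2.5, 1.0, 0.8]
finger_gap: 0.0256
```

```bash
python3 -m pendant '[{"linear":[-0.05,0,0],"roll":0,"jaw":-0.4},{"linear":[-0.05,0,0],"roll":0,"jaw":-0.4}]'
python3 -m pendant '[{"linear":[-0.05,0,0],"roll":0,"jaw":-0.4}]'
```

```text
time_s: 16.15
tcp_pos: [0.6174, 0.0254, 0.0063]
orientation: [-0.547, -3.094, 0.0]
force: [-2.0, 1.2, 0.5]
finger_gap: 0.0259
time_s: 16.23
tcp_pos: [0.6179, 0.0252, 0.0063]
orientation: [0.547, 3.094, 0.0]
force: [-2.9, 0.5, 0.9]
finger_gap: 0.0255
```

```bash
python3 -m pendant '[{"linear":[-0.05,0,0],"roll":0,"jaw":-0.4}]' | grep -E 'tcp|force'
python3 -m pendant '[{"linear":[-0.05,0,0],"roll":0,"jaw":-0.4}]'| grep -E 'tcp|force'
python3 -m pendant '[{"linear":[0,0,0],"roll":0,"jaw":-0.4}]'| grep -E 'tcp|force'
python3 - <<'E'
from h import *
from rig import robot
T=robot.get_image("scene")
cv2.imwrite("pics/s9.png",cv2.resize(T["frame"][190:270,230:330,::-1],None,fx=7,fy=7,interpolation=cv2.INTER_CUBIC))
E
```

```text
tcp_pos: [0.6184, 0.025, 0.0063]
force: [-2.1, 0.6, 1.4]
tcp_pos: [0.6189, 0.0248, 0.0063]
force: [-2.6, 0.5, 0.5]
tcp_pos: [0.6189, 0.0248, 0.0063]
force: [-2.0, 0.9, 0.9]
```

View pics/s9.png

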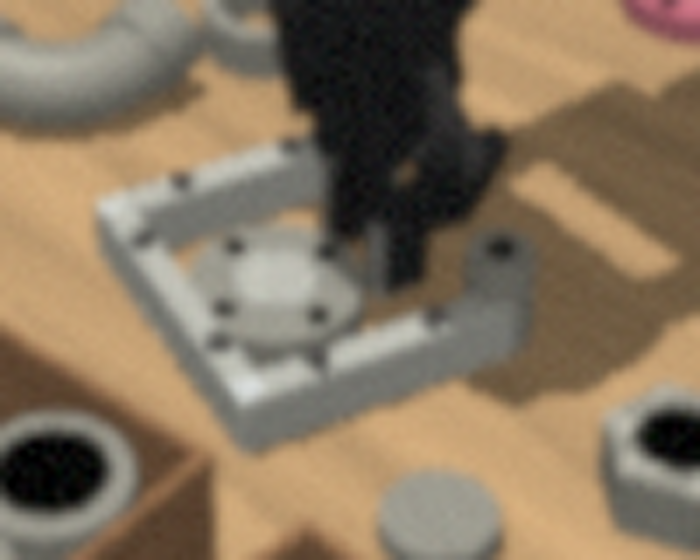

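```bash
python3 -m pendant '[{"linear":[-0.05,0,0],"roll":0,"jaw":-0.4},{"linear":[-0.05,0,0],"roll":0,"jaw":-0.4}]' | grep -E 'tcp|force'
python3 -m pendant '[{"linear":[-0.05,0,0],"roll":0,"jaw":-0.4}]'| grep -E 'tcp|force'
```

```text
tcp_pos: [0.6192, 0.0247, 0.0062]
force: [-5.6, 2.1, 2.8]
tcp_pos: [0.6193, 0.0247, 0.0061]
force: [-6.3, 2.3, 4.6]
```

Contact: the TCP has stalled and the force is rising. One more small press to confirm it's seated.

```bash
python3 -m pendant '[{"linear":[-0.05,0,0],"roll":0,"jaw":-0.4}]'| grep -E 'tcp|force'
python3 -m pendant '[{"linear":[0,0,0],"roll":0,"jaw":-0.4},{"linear":[0,0,0],"roll":0,"jaw":-0.4}]'| grep -E 'tcp|force'
```

```text
tcp_pos: [0.6194, 0.0247, 0.0061]
force: [-8.2, 3.2, 6.1]
tcp_pos: [0.6193, 0.0247, 0.0061]
force: [-7.7, 2.8, 4.8]
```

```bash
python3 -m pendant '[{"linear":[0.1,0,0],"roll":0,"jaw":-0.4},{"linear":[0.2,0,0],"roll":0,"jaw":-0.4},{"linear":[0.3,0,0],"roll":0,"jaw":-0.4},{"linear":[0.4,0,0],"roll":0,"jaw":-0.4},{"linear":[0,0,0],"roll":0,"jaw":-0.4},{"linear":[0,0,-0.5],"roll":0,"jaw":-0.4},{"linear":[0,0,-1],"roll":0,"jaw":-0.4},{"linear":[0,0,-2],"roll":0,"jaw":-0.4},{"linear":[0,0,-2.5],"roll":0,"jaw":-0.4},{"linear":[0,0,-2.5],"roll":0,"jaw":-0.4},{"linear":[0,0,-2.5],"roll":0,"jaw":-0.4},{"linear":[0,0,-2.5],"roll":0,"jaw":-0.4},{"linear":[0,0,-2.5],"roll":0,"jaw":-0.4},{"linear":[0,0,-2.5],"roll":0,"jaw":-0.4},{"linear":[0,0,-2.5],"roll":0,"jaw":-0.4},{"linear":[0,0,0],"roll":0,"jaw":-0.4}]'
python3 -m pendant '[{"linear":[2,0,0],"roll":0,"jaw":-0.4},{"linear":[2,0,0],"roll":0,"jaw":-0.4},{"linear":[2,2,0],"roll":0,"jaw":-0.4},{"linear":[2,2,0],"roll":0,"jaw":-0.4},{"linear":[1.5,2.5,0],"roll":0,"jaw":-0.4},{"linear":[0,2.5,0],"roll":0,"jaw":-0.4},{"linear":[0,2.5,0],"roll":0,"jaw":-0.4},{"linear":[0,2.5,0],"roll":0,"jaw":-0.4},{"linear":[0,2.5,0],"roll":0,"jaw":-0.4},{"linear":[0,0,0],"roll":0,"jaw":-0.4},{"linear":[0,0,0],"roll":0,"jaw":-0.4}]'
python3 - <<'E'
from h import *
from rig import robot
im=wrist(robot,"w10")
T=robot.get_image("top");pickle.dump(T,open("t10.pkl","wb"))
cv2.imwrite("pics/t10.png",cv2.resize(T["frame"][135:285,85:290,::-1],None,fx=3.9,fy=3.9,interpolation=cv2.INTER_CUBIC))
cv2.imwrite("pics/t10c.png",cv2.resize(T["frame"][140:205,175:250,::-1],None,fx=9,fy=9,interpolation=cv2.INTER_CUBIC))
E
```

```text
time_s: 18.37
tcp_pos: [0.6147, 0.0271, 0.2243]
orientation: [0.544, 3.081, 0.001]
force: [1.0, 0.3, 1.0]
finger_gap: 0.0259
time_s: 19.28
tcp_pos: [0.5786, 0.2159, 0.2165]
orientation: [0.544, 3.094, -0.0]
force: [-0.2, 0.2, 0.6]
finger_gap: 0.0256
tcp [0.5786 0.2159 0.2165] toolx ang 160.06 cam [0.503 0.243 0.359]
```

View pics/t10.png

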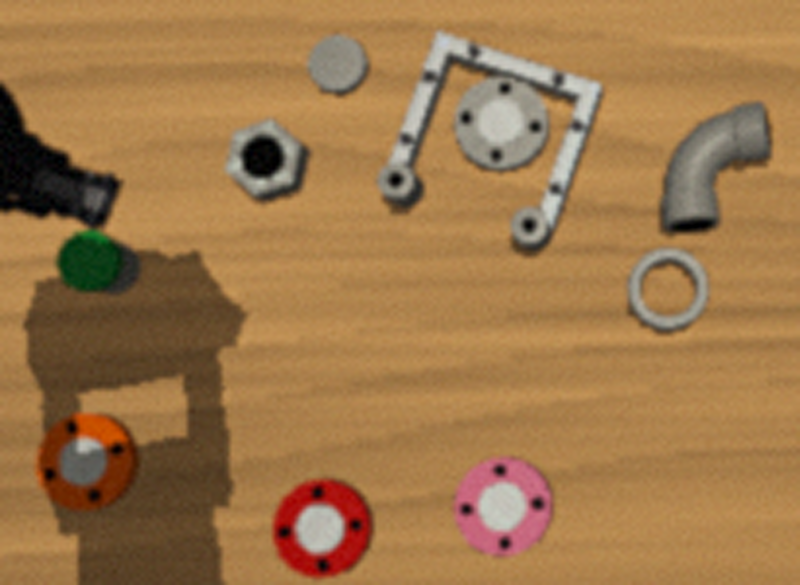

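View pics/t10c.png

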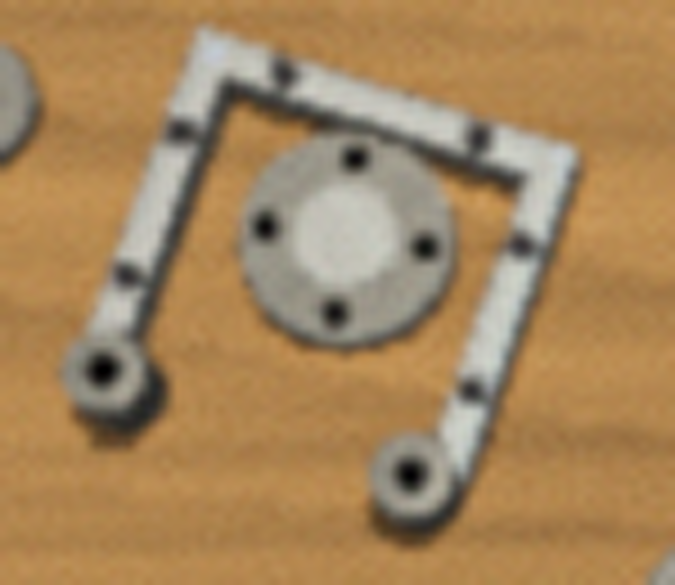

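View pics/w10.png

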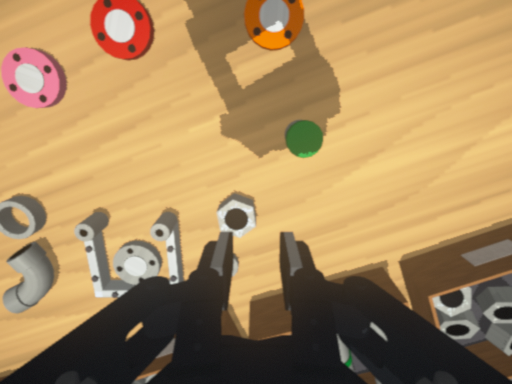

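```bash
python3 - <<'E'
from h import *
from scipy.optimize import least_squares
T=pickle.load(open("t10.pkl","rb"))
f=lambda u,v:(175+(u+.5)/9-.5,140+(v+.5)/9-.5)
P=[((0,.0465,.04),f(104,370)),((0,-.0465,.04),f(410,476)),((.107,.059,.025),f(206,28)),((.107,-.059,.025),f(581,157))]
def W(p,m):
    c,s=np.cos(p[2]),np.sin(p[2]);return [p[0]+c*m[0]-s*m[1],p[1]+s*m[0]+c*m[1],m[2]]
o=least_squares(lambda p:np.concatenate([proj(T,W(p,m))-q for m,q in P]),[.595,.03,-.35]);p=o.x
print(p,o.fun.round(2))
F=np.mean([ray(T,f(*q),.0135) for q in((356,158),(265,226),(335,313),(426,246))],0)
e=F[:2]-p[:2];c,s=np.cos(p[2]),np.sin(p[2]);print(F,"gauge",c*e[0]+s*e[1],-s*e[0]+c*e[1])
d=pickle.load(open("im0.pkl","rb"))["top"]["frame"].astype(int)
dif=np.abs(T["frame"].astype(int)-d).sum(2)
for n,(u,v) in dict(nut=(152,176),blank=(172,152),ferrule=(256,209),elbow=(266,178),spanner=(420,188),pink=(214,265),red=(167,270)).items(): print(n,dif[v-12:v+12,u-12:u+12].mean().round(1))
E
```

```text
[ 0.59686783  0.03260268 -0.36262967] [-0.05  0.08 -0.01  0.27 -0.17 -0.25  0.23 -0.12]
[0.65663729 0.01028783 0.0135    ] gauge 0.06379831612565605 0.0003386111038149106
nut 16.3
blank 16.9
ferrule 16.8
elbow 15.9
spanner 16.7
pink 18.0
red 16.5
```

```bash
python3 - <<'E'
from rig import robot
print(robot.finish_job())
E
```

```text
the job is handed in; nothing more can be done
None
```

The flange passed through the gauge and is resting against the stop bar, and I've handed the job in. I only pushed it, using the part-open fingers as a cradle. The first push brought it sideways onto the gauge's centre line. The second took it along that line, between the posts, to the stop.

- **Gap:** the force readings during the pass stayed at about 2–3 N, which is ordinary sliding friction, so I saw no sign of it binding on the posts.
- **Stop:** the arm stalled against the bar and the force rose to about 10 N. After I backed off, the top camera put the flange's centre at x = 63.8 mm and y = 0.3 mm from the gauge's origin. The expected x is 63 mm, and the difference is within the calibration.
- **Other items:** the nut, small blank, ferrule, elbow, spanner and the pink and red discs showed only image noise compared with the first picture. I checked the green-capped stub and orange disc by eye only, because the arm's shadow fell on them; both look unmoved.
- **Gripper:** it finished about 0.2 m above the bench, clear of everything, at about 19 s of the 51 s allowed.
- **Disagreement:** the top camera read positions about 2–3 mm off from the wrist camera and arm in y. I steered by the wrist camera's position relative to the gauge.

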